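# Clamp the relief block in the cutting jig with the square key

## Task

Clamp the relief block in the cutting jig for carving: take the square steel key from its wooden stand, push it fully home in the recessed square socket of the jig's head, and turn it clockwise (seen from above) until the jaw holds the block snugly against the fence. Be gentle: do not force the key and do not squeeze the soft block hard. Leave the key standing in the socket and do not disturb the mug, the jar and the cup.

Things in the scene. Friction and masses are not known exactly. Their poses are not given: they have to be found in the camera images.
- jig: Cutting jig, screwed to the table: aluminium base 120 (x) by 200 (y) by 12 mm, origin at the centre of its underside. The grey head stands at its +y end, the steel fence at its -y end (face at y = -85 mm), the block lies loose between them.
- socket (a point): Centre of the mouth of the square hole, 52 mm above the table, the jig's axes. Hole 15.5 mm square, 24 mm deep, 1.5 mm chamfer, in a 26 mm square steel spindle that turns about the vertical. At the start the spindle stands anywhere from 0 to 0.5 rad CLOCKWISE (from above) of square with the jig: not measured, so see it or find it by feel.
- key: Loose steel key, 90 mm tall, 0.12 kg, origin at the centre of its foot. From the foot up: blunt cone to 6 mm (8 to 13.6 mm wide), shaft 14 mm square to 46 mm, collar 32 mm wide to 51 mm, flat grip to 90 mm, 44 mm wide along x, 12 mm thick along y, parallel to the shaft's flats. It starts upright, hanging by the collar on the stand, foot 10 mm above the table, turned by any small angle.
- key_tip (a point): Centre of the key's foot (same as its origin).
- stand: Wooden stand, fixed, 70 by 70 by 56 mm, origin at the centre of its underside, with a 23 mm round hole in the middle, 50 mm deep, in which the key hangs upright.
- block: Loose relief block of wood faced with soft grey lino, 80 (x) by 62 (y) by 22 mm, 0.1 kg, origin at the centre of its underside. It lies on the jig's base between jaw and fence, a few mm loose.
- fence: The jig's steel fence, 110 by 14 mm, 32 mm above the base, same origin and axes as the jig. Snug is about 14 N of block on fence: 0.28 N m on the key while turning, against 0.2 running free (+0.006 per newton); stopped after a small step the arm reads 0.1 to 0.15 free, about 0.2 snug. Under 5 N is loose, over 25 N bruises the block. Friction holds the jaw when the key is let go.
- mug: White mug, loose, 85 mm high, 78 mm wide, origin at the centre of its underside; leave it alone.
- jar: Green glass jar with white cap, loose, 85 mm high, 64 mm wide, origin at the centre of its underside; leave it alone.
- cup: Dark blue cup, loose, 75 mm high, 68 mm wide, origin at the centre of its underside; leave it alone.
- head (a point): Centre of the top of the jig's grey head, 70 by 70 mm, 60 mm above the table, straight above the socket. A round well 40 mm wide and 8 mm deep leads down to the square hole.
- slot (a point): Fixed point on the jig's base at the foot of the head's -y face, where the jaw slides out: a steel pad 70 mm wide, its top 40 mm above the table, on short springs (10 N/mm). Turning the spindle clockwise drives it to -y by 6 mm per rad. It starts 1.8 to 7.2 mm short of clamping, so resistance begins to rise after 0.3 to 1.2 rad (plus up to 0.2 rad of key play), by 60 N per rad.
There are look-alikes about, which are no part of the job. What is shaped like the key but black is not meant.

How it is judged:
On the way, in this order (a step that is already met when the one before it is completed fails the run):
1. the key is lifted out of its stand (height (world z) of key_tip above 0.066 m), for 0.1 s.
2. the key stands fully home in the socket (foot within 5 mm of the socket's floor) before the block is clamped (z of key_tip in the frame of socket below -0.019 m and horizontal distance between key_tip and socket below 0.004 m and contact force between block and fence below 3 N), for 0.1 s.
At the end, for the whole second after the job is handed in: The block lies flat on the jig, square to the fence within 0.05 rad, pressed against it with more than 5 N; the key stands in the socket, its foot within 5 mm of the floor and 4 mm of the axis, leaning less than 0.12 rad; both are at rest (contact force between block and fence above 5 N and z of key_tip in the frame of socket below -0.019 m and horizontal distance between key_tip and socket below 0.004 m and angle between key's own z axis and vertical below 0.12 rad and z of block in the frame of jig between 0.009 and 0.015 m and angle between the y axis of block and the y axis of jig, either way round below 0.05 rad and linear speed of block below 0.01 m/s and linear speed of key below 0.02 m/s); the robot touches nothing.
It fails at once if the block is squeezed against the fence with more than 25 N (contact force between block and fence above 25 N).
It fails at once if the key is forced: more than 60 N between key and jig (contact force between key and jig above 60 N).
It fails at once if the mug, jar or cup is moved more than 30 mm (distance of any of mug, jar, cup from where it was at the start of the episode above 0.03 m).
It also fails if it takes over 72 s, if anything falls off the work surface, if the arm or the gripper's body presses on something with over 40 N, if the wrist force passes 120 N, or if a joint passes its speed limit or range.

## Robot

A 7-joint arm with a two-finger parallel gripper is mounted at the origin on the work surface. World frame = base frame: x ahead of the robot, y to its left, z up, the work surface at z = 0. Lengths are in m, angles in rad, forces in N, time in s.
With the tool pointing down it reaches from about 0.35 to 0.9 m from the base axis. Payload 8.1 kg.
Tool frame: the origin (TCP) lies between the finger pads; the fingertips stand 17 mm ahead of it and the grasp point (between the pads) lies 2 mm behind it; z points along the fingers, y is the line along which they close (so a half turn about z gives the same grasp; the last joint's range is limited). The gripper opens to 85 mm and grips with 20 to 120 N. Pads are 22 mm wide; open, the fingers measure 114 mm over their backs; the gripper's body (76 mm by 85 mm) begins 54 mm behind the grasp point. The pads swing forward as they close: fully open they stand 13 mm farther back than shut.
Start: joints at [1.14, 0.434, 0.025, 1.573, -0.012, 1.134, -0.075], TCP at [0.201, -0.592, 0.248] pointing down, gripper open.
Joint ranges: [-2.62, 2.62], [-0.44, 2.09], [-1.27, 1.32], [0.08, 2.57], [-1.32, 4.46], [0.12, 2], [-2.74, 2.74]. Speed limits (rad/s): [2.22, 2.22, 3.01, 3.01, 3.14, 3.14, 3.14].

## Interface

Orientations are given as [roll, pitch, yaw] about the fixed x, y, z axes, in that order (R = Rz(yaw) Ry(pitch) Rx(roll)).
In Python, from workcell import arm gives the robot as it stands.
- The arm moves only by the shell command python3 -m creep 'ROWS' [FORCE]. ROWS is JSON, a list of rows, each an object with "delta_pos": the shift along the tool's x, y, z in m, a list of three; "roll": the turn about the tool's z in rad; "grip": the finger opening in m, from 0 to 0.0854. In form: [{"delta_pos": [dx, dy, dz], "roll": roll, "grip": grip}, ...]. A call has 1 to 8 rows; each row is the pose to reach, as a shift and turn from the pose commanded when the call began, along the tool's axes at that moment; what a row does not reach only later rows make up. A row lasts 1/8 s, in which the tool goes at most 62.5 mm and 10.7 degrees, less where a joint would pass 70% of its speed; a pose out of reach is approached as far as the arm can. A call with a gripper value outside its range is refused whole. The fingers move at their own pace and stop on an object; FORCE is the grip in N (left out, the last holds). Time passes only in rows, so rows that repeat a pose let the fingers close. It gives the time, the measured TCP pose, the force, the opening and the grip force at its end, in the units of the state.
- arm.read_state(): the state, without advancing time (a new reading comes with each control period).
- arm.snapshot(name): name is "side" or "top"; returns the picture (480x640x3 uint8, red, green, blue); there is no depth.
- arm.camera_params(name): a dict with "intrinsics" (3x3 intrinsics, pixels), "origin" and "attitude" of the camera in the world. Camera axes: x right, y up, looking along -z (the intrinsics and any distortion apply to the point x, -y, -z); pixel columns grow to the right and rows downward; lengths in m; the calibration is good to about 2 mm. A picture is of the moment at which its call begins. camera_params takes no time and is no camera call.
- arm.finish_job(): hands the job in; it is judged then, once.
The state is a dict: "time": time; "qpos": joint angles; "qvel": joint speeds; "joint_efforts": joint torques, N m; "ee_pos": TCP position; "ee_rot": TCP orientation; "ft_force": force on the tool from outside, world axes, zero at the start; "ft_torque": the same for the moment, N m; "gripper_width": finger opening in m; "finger_force": force on a finger pad.
Only numpy, scipy, OpenCV 4.12 (cv2) and the standard library are available. Lean on these libraries where they do the work, as an engineer would, in place of code of your own. Each camera call takes 0.05 s, during which the arm holds its last target. There are 200 camera calls.

## Working session

There is one attempt and no reset: what is moved stays moved. The work goes in short steps, Python scripts to look and compute and a shell command to move; the robot and the scene stay as the last step left them, time stands still between calls to the robot, and variables do not carry over. Pictures are saved under pics/ and viewed, at most 10 in all, crops included, and the job is handed in when it is done.

```bash
ls; mkdir -p pics
python3 - <<'E'
from workcell import arm
import cv2
for n in("side","top"):
    im=arm.snapshot(n); cv2.imwrite(f"pics/{n}0.png",im[:,:,::-1]); print(n,arm.camera_params(n))
s=arm.read_state(); print({k:s[k] for k in("time","ee_pos","ee_rot","gripper_width","ft_torque")})
E
```

```text
pics
side {'intrinsics': array([[517.13076285,   0.        , 317.60718585],
       [  0.        , 517.13076285, 239.11611265],
       [  0.        ,   0.        ,   1.        ]]), 'origin': array([0.16839552, 0.64595705, 0.56283811]), 'attitude': array([ 1.01839159, -0.02551721, -2.63635521])}
top {'intrinsics': array([[477.99939093,   0.        , 317.9766344 ],
       [  0.        , 477.99939093, 236.06128236],
       [  0.        ,   0.        ,   1.        ]]), 'origin': array([ 0.47798873, -0.02116025,  0.816204  ]), 'attitude': array([ 0.08497413, -0.01161866, -1.5919076 ])}
{'time': 0.1, 'ee_pos': array([ 0.20105795, -0.59132026,  0.24760184]), 'ee_rot': array([-3.14015265e+00,  9.95984641e-05,  3.27745637e-01]), 'gripper_width': 0.08535271566172592, 'ft_torque': array([ 0.01507562, -0.0105968 ,  0.04572074])}
```

View pics/top0.png

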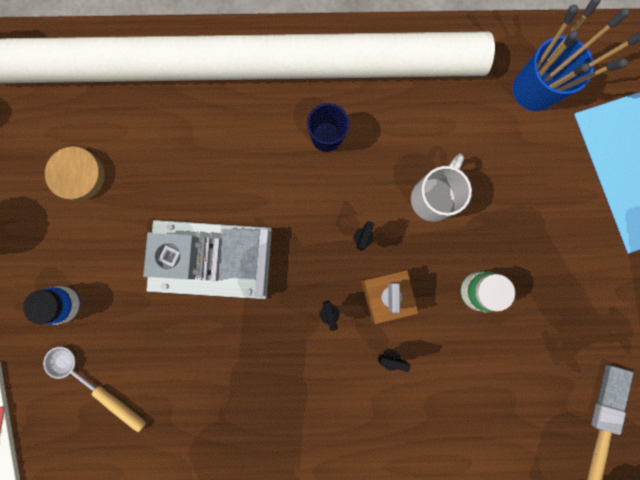

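View pics/side0.png

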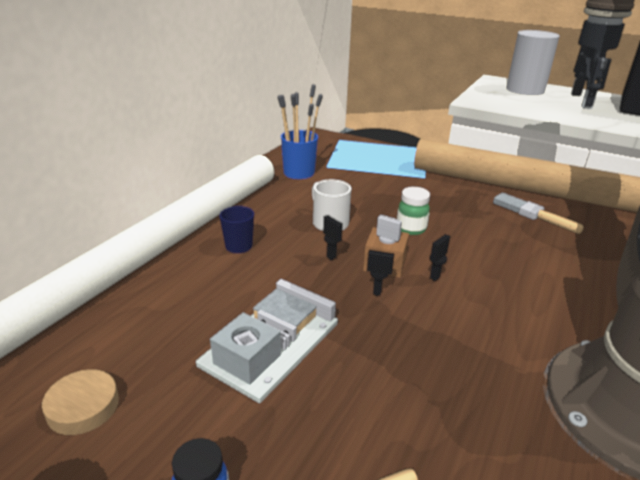

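The top picture shows the stand and grey key at about (392,297), the jig's head at (170,256) with the spindle visibly rotated, and black look-alikes at (365,236), (330,315) and (393,360). The side picture has the key at (389,230) and the head at (246,340). I'll enlarge both areas for pixel measurements.

```bash
cat > h.py <<'E'
import numpy as np, cv2
from scipy.spatial.transform import Rotation as R
from workcell import arm
def ray(n,px):
    c=arm.camera_params(n); K=c["intrinsics"]
    d=np.linalg.inv(K)@[px[0],px[1],1]; d=R.from_euler("xyz",c["attitude"]).apply([d[0],-d[1],-d[2]])
    return c["origin"],d/np.linalg.norm(d)
def plane(n,px,z):
    o,d=ray(n,px); return o+d*(z-o[2])/d[2]
def tri(pt,ps):
    (a,d),(b,e)=ray("top",pt),ray("side",ps)
    s=np.linalg.lstsq(np.c_[d,-e],b-a,rcond=None)[0]
    p,q=a+s[0]*d,b+s[1]*e; return (p+q)/2,np.linalg.norm(p-q)
def crop(im,x,y,w,h,k): return cv2.resize(im[y:y+h,x:x+w],None,fx=k,fy=k,interpolation=cv2.INTER_CUBIC)
def proj(n,P):
    c=arm.camera_params(n); p=R.from_euler("xyz",c["attitude"]).inv().apply(np.array(P)-c["origin"])
    q=c["intrinsics"]@[p[0],-p[1],-p[2]]; return q[:2]/q[2]
E
python3 - <<'E'
from h import *
t=cv2.imread("pics/top0.png");s=cv2.imread("pics/side0.png")
a=np.hstack([crop(t,140,215,80,60,5),crop(t,360,267,80,60,5)])
b=np.hstack([crop(s,205,310,80,60,5),crop(s,350,205,80,60,5)])
cv2.imwrite("pics/c0.png",np.vstack([a,b]))
E
```

```text
(no output)
```

View pics/c0.png

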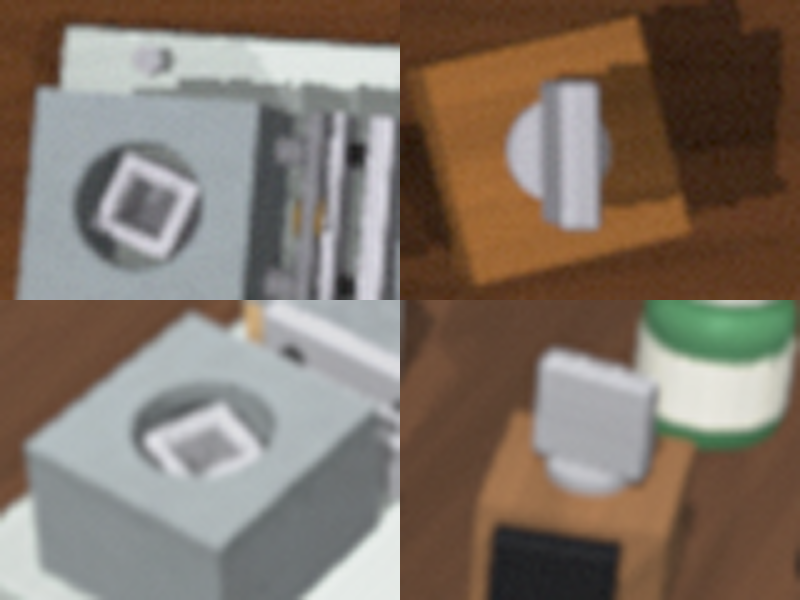

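Run:
```python
from h import *
f=lambda x,y,ox,oy,u0,v0:np.array([ox+(x-u0+.5)/5-.5,oy+(y-v0+.5)/5-.5])
T=lambda x,y:f(x,y,140,215,0,0)
K=lambda x,y:f(x,y,360,267,400,0)
Ss=lambda x,y:f(x,y,205,310,0,300)
Sk=lambda x,y:f(x,y,350,205,400,300)
k=np.mean([K(567,80),K(600,82),K(600,230),K(567,229)],0)
print("key top",tri(k,Sk(599,367)))
for c in[(567,80),(567,229),(600,82),(600,230)]: print(plane("top",K(*c),.1).round(4))
sp=[(125,150),(200,180),(170,258),(97,225)]
P=[plane("top",T(*c),.052) for c in sp]; print("spindle",np.mean(P,0),[np.degrees(np.arctan2(*(P[(i+1)%4]-P[i])[[1,0]])).round(1) for i in range(4)],[np.linalg.norm(P[(i+1)%4]-P[i]).round(4) for i in range(4)])
print("spindle tri",tri(T(148,203),Ss(205,448)))
print("well centre", plane("top",T(139,206),.06), tri(T(139,206),Ss(205,428)))
H=[plane("top",p,.06) for p in (T(38,88),T(270,103))];print("head edge",np.degrees(np.arctan2(*(H[1]-H[0])[[1,0]])))
H=[plane("top",p,.012) for p in ((153,222),(270,228))];print("base edge",np.degrees(np.arctan2(*(H[1]-H[0])[[1,0]])))
# stand
print("stand",[plane("top",K(*c),.056).round(4) for c in[(425,70),(637,17),(690,230),(478,285)]])
```

```text
key top (array([ 0.44362564, -0.14544477,  0.1026817 ]), np.float64(0.0018633082608060692))
[ 0.4668 -0.1414  0.1   ]
[ 0.4227 -0.1399  0.1   ]
[ 0.466  -0.1512  0.1   ]
[ 0.4222 -0.1497  0.1   ]
spindle [0.51699525 0.20626578 0.052     ] [np.float64(-112.9), np.float64(159.1), np.float64(64.7), np.float64(-20.2)] [np.float64(0.0259), np.float64(0.0264), np.float64(0.0257), np.float64(0.0253)]
spindle tri (array([0.51594703, 0.20570744, 0.05162288]), np.float64(0.0025801481845548874))
well centre [0.51575857 0.20670957 0.06      ] (array([0.51484285, 0.20615837, 0.06000923]), np.float64(0.0020954742023125495))
head edge -94.87083364905126
base edge -94.09421206705834
stand [array([ 0.4702, -0.1038,  0.056 ]), array([ 0.4855, -0.1718,  0.056 ]), array([ 0.4181, -0.186 ,  0.056 ]), array([ 0.4025, -0.1185,  0.056 ])]
```

Key top (0.444, -0.145, 0.102), flat at -2°. Socket (0.516, 0.206), mouth at 0.052, spindle about 18° clockwise of the jig. I'll grasp the key at yaw 178° to leave wrist range for the clockwise turn.

```bash
cat >> h.py <<'E'
def to(x,y,z,yaw_deg):
    s=arm.read_state(); Rt=R.from_euler("xyz",s["ee_rot"]); d=Rt.inv().apply(np.array([x,y,z])-s["ee_pos"])
    a=(s["ee_rot"][2]-np.radians(yaw_deg)+np.pi)%(2*np.pi)-np.pi
    print("delta",d.round(4),"roll",round(a,4),"| q",np.round(s["qpos"],2),"yaw",np.degrees(s["ee_rot"][2]).round(2),"pos",s["ee_pos"].round(4),"tilt",(abs(s["ee_rot"][0])-np.pi).round(4),s["ee_rot"][1].round(4))
E
python3 -m creep '[{"delta_pos":[0.05,-0.045,0],"roll":-0.18,"grip":0.05},{"delta_pos":[0.1,-0.09,0],"roll":-0.36,"grip":0.05},{"delta_pos":[0.15,-0.135,0],"roll":-0.54,"grip":0.05},{"delta_pos":[0.2,-0.18,0],"roll":-0.72,"grip":0.05},{"delta_pos":[0.25,-0.225,0],"roll":-0.9,"grip":0.05},{"delta_pos":[0.3,-0.27,0],"roll":-1.08,"grip":0.05},{"delta_pos":[0.35,-0.315,0],"roll":-1.26,"grip":0.05},{"delta_pos":[0.374,-0.344,0],"roll":-1.44,"grip":0.05}]' 40
python3 -c "from h import *; to(.444,-.1452,.2,178)"
```

```text
time: 1.1
ee_pos: [0.4417, -0.1515, 0.2483]
ee_rot: [3.141, 0.0, 1.773]
ft_force: [1.2, -1.0, -0.3]
gripper_width: 0.0499
finger_force: 0.0
delta [0.0057 0.0035 0.0483] roll -1.3334 | q [ 0.63  0.22 -0.49  1.91  0.12  1.04  0.29] yaw 101.6 pos [ 0.4417 -0.1515  0.2483] tilt -0.0002 0.0003
```

```bash
python3 -m creep '[{"delta_pos":[0.006,0.0035,0.048],"roll":-0.18},{"delta_pos":[0.006,0.0035,0.048],"roll":-0.36},{"delta_pos":[0.006,0.0035,0.048],"roll":-0.54},{"delta_pos":[0.006,0.0035,0.048],"roll":-0.72},{"delta_pos":[0.006,0.0035,0.048],"roll":-0.9},{"delta_pos":[0.006,0.0035,0.048],"roll":-1.08},{"delta_pos":[0.006,0.0035,0.048],"roll":-1.26},{"delta_pos":[0.006,0.0035,0.048],"roll":-1.333}]'
python3 - <<'E'
from h import *
to(.444,-.1452,.2,178)
to(.444,-.1452,.0805,178)
E
```

```text
delta [0.0057 0.0035 0.0483] roll -1.3334 | q [ 0.63  0.22 -0.49  1.91  0.12  1.04  0.29] yaw 101.6 pos [ 0.4417 -0.1515  0.2483] tilt -0.0002 0.0003
delta [0.0057 0.0034 0.1678] roll -1.3334 | q [ 0.63  0.22 -0.49  1.91  0.12  1.04  0.29] yaw 101.6 pos [ 0.4417 -0.1515  0.2483] tilt -0.0002 0.0003invalid input at $[0]: expected keys delta_pos, roll, grip
```

```bash
python3 -m creep '[{"delta_pos":[0.006,0.0035,0.048],"roll":-0.18,"grip":0.05},{"delta_pos":[0.006,0.0035,0.048],"roll":-0.36,"grip":0.05},{"delta_pos":[0.006,0.0035,0.048],"roll":-0.54,"grip":0.05},{"delta_pos":[0.006,0.0035,0.048],"roll":-0.72,"grip":0.05},{"delta_pos":[0.006,0.0035,0.048],"roll":-0.9,"grip":0.05},{"delta_pos":[0.006,0.0035,0.048],"roll":-1.08,"grip":0.05},{"delta_pos":[0.006,0.0035,0.048],"roll":-1.26,"grip":0.05},{"delta_pos":[0.006,0.0035,0.048],"roll":-1.333,"grip":0.05}]'
python3 - <<'E'
from h import *
to(.444,-.1452,.0835,178)
E
```

```text
time: 2.1
ee_pos: [0.4431, -0.1467, 0.2]
ee_rot: [3.141, -0.001, 3.105]
ft_force: [-1.1, 0.0, 0.3]
gripper_width: 0.0499
finger_force: 0.0
delta [-0.001   0.0015  0.1165] roll -0.0021 | q [ 0.82  0.33 -0.76  1.96  0.27  0.95  1.46] yaw 177.88 pos [ 0.4431 -0.1467  0.2   ] tilt -0.0002 -0.0006
```

```bash
python3 -m creep '[{"delta_pos":[-0.001,0.0015,0.04],"roll":0,"grip":0.05},{"delta_pos":[-0.001,0.0015,0.07],"roll":0,"grip":0.05},{"delta_pos":[-0.001,0.0015,0.09],"roll":0,"grip":0.05},{"delta_pos":[-0.001,0.0015,0.105],"roll":0,"grip":0.05},{"delta_pos":[-0.001,0.0015,0.116],"roll":0,"grip":0.05},{"delta_pos":[-0.001,0.0015,0.116],"roll":0,"grip":0.05}]'
python3 - <<'E'
from h import *
im=arm.snapshot("side");im2=arm.snapshot("top")
cv2.imwrite("pics/g1.png",np.hstack([crop(im[:,:,::-1],340,160,110,120,3.6),crop(im2[:,:,::-1],340,240,110,120,3.6)]))
to(.444,-.1452,.0835,178)
E
```

```text
time: 2.85
ee_pos: [0.4441, -0.1451, 0.0839]
ee_rot: [3.141, -0.001, 3.101]
ft_force: [-1.3, 0.5, 1.0]
gripper_width: 0.0502
finger_force: 0.0
delta [ 0.0008 -0.      0.0012] roll -0.0059 | q [ 0.7   0.49 -0.65  2.09  0.46  0.7   1.28] yaw 177.66 pos [ 0.4448 -0.1452  0.0847] tilt -0.0002 0.0006
```

View pics/g1.png

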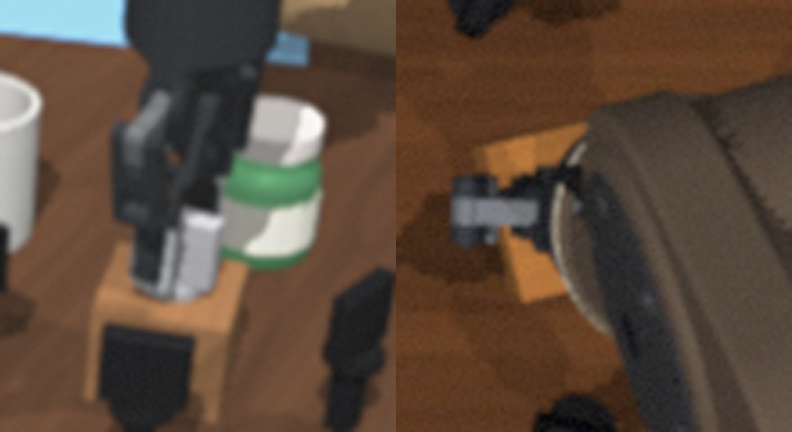

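The fingers straddle the grey key's grip above the stand (side crop, around (180,240)). Closing, then lifting.

```bash
python3 -m creep '[{"delta_pos":[0,0,0],"roll":0,"grip":0.03},{"delta_pos":[0,0,0],"roll":0,"grip":0.015},{"delta_pos":[0,0,0],"roll":0,"grip":0.005},{"delta_pos":[0,0,0],"roll":0,"grip":0.005},{"delta_pos":[0,0,0],"roll":0,"grip":0.005},{"delta_pos":[0,0,0],"roll":0,"grip":0.005}]' 50
python3 -c "from h import *; to(.444,-.1452,.0835,178)"
```

```text
time: 3.7
ee_pos: [0.4447, -0.1453, 0.0848]
ee_rot: [-3.141, 0.001, 3.101]
ft_force: [-1.4, -0.2, 6.2]
gripper_width: 0.0113
finger_force: 49.2
delta [0.0007 0.0001 0.0013] roll -0.006 | q [ 0.7   0.49 -0.65  2.09  0.46  0.7   1.28] yaw 177.66 pos [ 0.4447 -0.1453  0.0848] tilt -0.0005 0.0007
```

```bash
python3 -m creep '[{"delta_pos":[0,0,-0.02],"roll":0,"grip":0.005},{"delta_pos":[0,0,-0.04],"roll":0,"grip":0.005},{"delta_pos":[0,0,-0.07],"roll":0,"grip":0.005},{"delta_pos":[0,0,-0.1],"roll":0,"grip":0.005},{"delta_pos":[0,0,-0.12],"roll":0,"grip":0.005},{"delta_pos":[0,0,-0.12],"roll":0,"grip":0.005}]' 
python3 -c "from h import *; to(.5163,.206,.2045,157.7)"
```

```text
time: 4.45
ee_pos: [0.4451, -0.1454, 0.2053]
ee_rot: [-3.141, 0.002, 3.1]
ft_force: [0.5, 0.3, -0.7]
gripper_width: 0.0116
finger_force: 48.9
delta [-0.0566  0.354   0.0006] roll 0.348 | q [ 0.82  0.32 -0.76  1.95  0.27  0.96  1.45] yaw 177.64 pos [ 0.4451 -0.1454  0.2053] tilt -0.001 0.0024
```

```bash
python3 -m creep '[{"delta_pos":[-0.006,0.04,0],"roll":0.05,"grip":0.005},{"delta_pos":[-0.015,0.09,0],"roll":0.1,"grip":0.005},{"delta_pos":[-0.024,0.15,0],"roll":0.15,"grip":0.005},{"delta_pos":[-0.034,0.21,0],"roll":0.2,"grip":0.005},{"delta_pos":[-0.043,0.27,0],"roll":0.25,"grip":0.005},{"delta_pos":[-0.05,0.315,0],"roll":0.3,"grip":0.005},{"delta_pos":[-0.055,0.345,0],"roll":0.348,"grip":0.005},{"delta_pos":[-0.0566,0.354,0],"roll":0.348,"grip":0.005}]' 
python3 -m creep '[{"delta_pos":[0,0,0],"roll":0,"grip":0.005},{"delta_pos":[0,0,0],"roll":0,"grip":0.005}]'
python3 - <<'E'
from h import *
im=arm.snapshot("side");im2=arm.snapshot("top")
cv2.imwrite("pics/i1.png",np.hstack([crop(im[:,:,::-1],180,230,130,150,3),crop(im2[:,:,::-1],110,180,130,150,3)]))
to(.5163,.206,.14,157.7)
s=arm.read_state();p=s["ee_pos"]-[0,0,.0748]
print("foot px expected side",proj("side",p),"mouth px",proj("side",[.5163,.206,.052]))
E
```

```text
time: 5.45
ee_pos: [0.5146, 0.2083, 0.2029]
ee_rot: [-3.141, -0.002, 2.756]
ft_force: [0.7, -0.8, -1.6]
gripper_width: 0.0108
finger_force: 48.9
time: 5.7
ee_pos: [0.5154, 0.2044, 0.2037]
ee_rot: [-3.14, -0.0, 2.751]
ft_force: [-0.7, -0.8, -2.5]
gripper_width: 0.0112
finger_force: 48.9
delta [-0.0001  0.0017  0.0641] roll -0.0014 | q [ 0.04  0.46 -0.72  1.76  0.35  1.05  0.38] yaw 157.62 pos [0.5156 0.2046 0.2041] tilt -0.0009 0.0002
foot px expected side [242.65341279 295.49407183] mouth px [244.36711092 338.88967292]
```

View pics/i1.png

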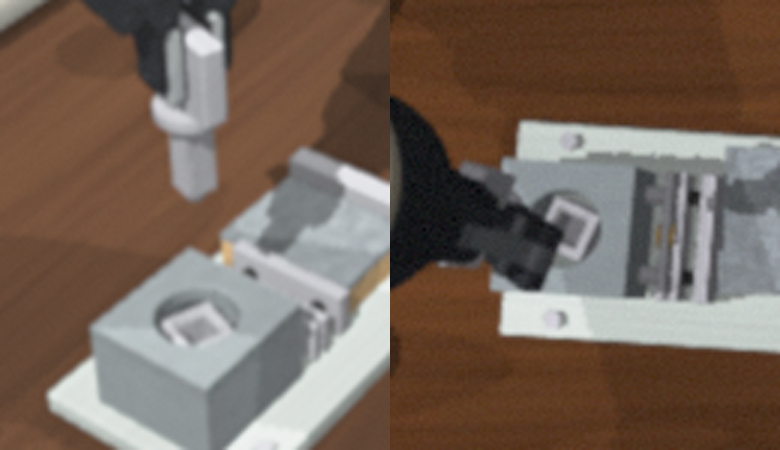

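The side view shows the key held upright with its foot at px (245,294), square with the spindle hole at px (247,339). Small y correction, then descend.

```bash
python3 -m creep '[{"delta_pos":[0,0.0017,0.02],"roll":0,"grip":0.005},{"delta_pos":[0,0.0017,0.04],"roll":0,"grip":0.005},{"delta_pos":[0,0.0017,0.055],"roll":0,"grip":0.005},{"delta_pos":[0,0.0017,0.064],"roll":0,"grip":0.005},{"delta_pos":[0,0.0017,0.07],"roll":0,"grip":0.005},{"delta_pos":[0,0.0017,0.072],"roll":0,"grip":0.005},{"delta_pos":[0,0.0017,0.072],"roll":0,"grip":0.005},{"delta_pos":[0,0.0017,0.072],"roll":0,"grip":0.005}]' 
python3 -c "from h import *; to(.516,.2062,.1268,157.7);print(arm.read_state()['ft_torque'])"
```

```text
time: 6.8
ee_pos: [0.5163, 0.2079, 0.1327]
ee_rot: [3.141, 0.0, 2.753]
ft_force: [0.0, 0.1, -0.6]
gripper_width: 0.0114
finger_force: 49.0
delta [-0.0004 -0.0017  0.0059] roll 0.0004 | q [-0.    0.54 -0.67  1.83  0.42  0.91  0.31] yaw 157.72 pos [0.5163 0.2079 0.1327] tilt -0.0004 0.0005
[-0.02393633  0.02553082  0.00083648]
```

```bash
python3 -m creep '[{"delta_pos":[0,-0.0017,0],"roll":0,"grip":0.005},{"delta_pos":[0,-0.0017,0.002],"roll":0,"grip":0.005},{"delta_pos":[0,-0.0017,0.004],"roll":0,"grip":0.005},{"delta_pos":[0,-0.0017,0.006],"roll":0,"grip":0.005},{"delta_pos":[0,-0.0017,0.008],"roll":0,"grip":0.005},{"delta_pos":[0,-0.0017,0.010],"roll":0,"grip":0.005},{"delta_pos":[0,-0.0017,0.010],"roll":0,"grip":0.005},{"delta_pos":[0,-0.0017,0.010],"roll":0,"grip":0.005}]' 
python3 -c "from h import *; to(.516,.2062,.1028,157.7);print(arm.read_state()['ft_torque'])"
```

```text
time: 7.8
ee_pos: [0.5154, 0.2062, 0.1223]
ee_rot: [-3.142, -0.0, 2.753]
ft_force: [0.2, 0.6, -0.8]
gripper_width: 0.0112
finger_force: 49.0
delta [-0.0005  0.0002  0.0195] roll 0.0003 | q [-0.    0.55 -0.67  1.85  0.43  0.89  0.31] yaw 157.72 pos [0.5154 0.2062 0.1223] tilt -0.0 -0.0
[-0.00535624  0.05306672  0.00427332]
```

Foot 4.5 mm into the mouth with no contact. Continuing in small steps.

```bash
python3 -m creep '[{"delta_pos":[0,0,0.001],"roll":0,"grip":0.005},{"delta_pos":[0,0,0.002],"roll":0,"grip":0.005},{"delta_pos":[0,0,0.003],"roll":0,"grip":0.005},{"delta_pos":[0,0,0.004],"roll":0,"grip":0.005},{"delta_pos":[0,0,0.004],"roll":0,"grip":0.005}]' 
python3 -m creep '[{"delta_pos":[0,0,0.001],"roll":0,"grip":0.005},{"delta_pos":[0,0,0.002],"roll":0,"grip":0.005},{"delta_pos":[0,0,0.003],"roll":0,"grip":0.005},{"delta_pos":[0,0,0.003],"roll":0,"grip":0.005}]' 
python3 -c "from h import *; to(.516,.2062,.1028,157.7);print(arm.read_state()['ft_torque'])"
```

```text
time: 8.43
ee_pos: [0.5157, 0.2066, 0.1183]
ee_rot: [3.141, 0.0, 2.753]
ft_force: [1.6, 1.6, -1.1]
gripper_width: 0.0114
finger_force: 49.0
time: 8.93
ee_pos: [0.5157, 0.2066, 0.1154]
ee_rot: [3.141, 0.0, 2.753]
ft_force: [1.9, 3.5, -0.9]
gripper_width: 0.0114
finger_force: 49.1
delta [-0.0005 -0.0002  0.0126] roll 0.0005 | q [-0.01  0.56 -0.66  1.85  0.44  0.87  0.3 ] yaw 157.73 pos [0.5157 0.2066 0.1154] tilt -0.0008 0.0002
[ 0.98550796 -0.64276324 -0.03312534]
```

```bash
python3 -m creep '[{"delta_pos":[0,0.0004,0.0],"roll":0,"grip":0.005},{"delta_pos":[0,0.0004,0.001],"roll":0,"grip":0.005},{"delta_pos":[0,0.0004,0.002],"roll":0,"grip":0.005},{"delta_pos":[0,0.0004,0.003],"roll":0,"grip":0.005},{"delta_pos":[0,0.0004,0.004],"roll":0,"grip":0.005},{"delta_pos":[0,0.0004,0.005],"roll":0,"grip":0.005},{"delta_pos":[0,0.0004,0.006],"roll":0,"grip":0.005},{"delta_pos":[0,0.0004,0.006],"roll":0,"grip":0.005}]' 
python3 -c "from h import *; to(.516,.2062,.1028,157.7);print(arm.read_state()['ft_torque'])"
```

```text
time: 9.93
ee_pos: [0.5157, 0.2067, 0.1092]
ee_rot: [3.141, 0.0, 2.753]
ft_force: [2.1, 4.6, 0.5]
gripper_width: 0.0116
finger_force: 49.2
delta [-0.0005 -0.0003  0.0064] roll 0.0004 | q [-0.01  0.57 -0.66  1.86  0.45  0.86  0.29] yaw 157.72 pos [0.5157 0.2067 0.1092] tilt -0.0002 0.0001
[ 1.06935562 -0.88396705 -0.08094931]
```

```bash
python3 -m creep '[{"delta_pos":[0,0.0004,0.001],"roll":0,"grip":0.005},{"delta_pos":[0,0.0004,0.002],"roll":0,"grip":0.005},{"delta_pos":[0,0.0004,0.003],"roll":0,"grip":0.005},{"delta_pos":[0,0.0004,0.004],"roll":0,"grip":0.005},{"delta_pos":[0,0.0004,0.0045],"roll":0,"grip":0.005},{"delta_pos":[0,0.0004,0.005],"roll":0,"grip":0.005},{"delta_pos":[0,0.0004,0.005],"roll":0,"grip":0.005}]' 
python3 -c "from h import *; to(.516,.2062,.1028,157.7);print(arm.read_state()['ft_torque'])"
```

```text
time: 10.8
ee_pos: [0.5157, 0.2068, 0.1042]
ee_rot: [-3.141, -0.0, 2.753]
ft_force: [2.3, 1.7, 0.3]
gripper_width: 0.0115
finger_force: 49.5
delta [-0.0005 -0.0005  0.0014] roll 0.0004 | q [-0.02  0.58 -0.65  1.86  0.45  0.85  0.29] yaw 157.72 pos [0.5157 0.2068 0.1042] tilt -0.0002 -0.0
[ 0.57817018 -0.80958304 -0.03241072]
```

```bash
python3 -m creep '[{"delta_pos":[0,0,0.0005],"roll":0,"grip":0.005},{"delta_pos":[0,0,0.001],"roll":0,"grip":0.005},{"delta_pos":[0,0,0.001],"roll":0,"grip":0.005}]' 
python3 -m creep '[{"delta_pos":[0,0,0.0004],"roll":0,"grip":0.005},{"delta_pos":[0,0,0.0004],"roll":0,"grip":0.005}]' 
python3 -c "from h import *; to(.516,.2062,.1028,157.7);print(arm.read_state()['ft_torque'])"
```

```text
time: 11.18
ee_pos: [0.5157, 0.2068, 0.1032]
ee_rot: [-3.141, 0.0, 2.753]
ft_force: [3.0, 1.7, 1.0]
gripper_width: 0.0117
finger_force: 49.5
time: 11.42
ee_pos: [0.5157, 0.2069, 0.1029]
ee_rot: [-3.141, 0.0, 2.753]
ft_force: [2.9, 1.8, 1.7]
gripper_width: 0.0112
finger_force: 49.5
delta [-0.0005 -0.0005  0.0001] roll 0.0003 | q [-0.02  0.58 -0.65  1.86  0.46  0.85  0.29] yaw 157.72 pos [0.5157 0.2069 0.1029] tilt -0.0002 0.0
[ 0.54422292 -0.75557905 -0.00896522]
```

```bash
python3 -m creep '[{"delta_pos":[0,0,0.0004],"roll":0,"grip":0.005},{"delta_pos":[0,0,0.0008],"roll":0,"grip":0.005}]' 
python3 -c "from h import *;print(arm.read_state()['ft_torque'],arm.read_state()['ft_force'])"
python3 -m creep '[{"delta_pos":[0,0,0.0004],"roll":0,"grip":0.005},{"delta_pos":[0,0,0.0006],"roll":0,"grip":0.005}]'
```

```text
time: 11.68
ee_pos: [0.5159, 0.2069, 0.1026]
ee_rot: [-3.142, 0.001, 2.753]
ft_force: [0.9, 1.2, 11.0]
gripper_width: 0.0114
finger_force: 50.9
[ 0.05416212 -0.20445311 -0.03104482] [ 0.92461534  1.19393104 11.04949324]
time: 11.92
ee_pos: [0.5159, 0.207, 0.1025]
ee_rot: [3.142, 0.001, 2.753]
ft_force: [-0.7, -0.2, 15.7]
gripper_width: 0.0117
finger_force: 51.6
```

Seated on the floor (16 N). Relieving and starting to turn clockwise, watching the moment.

```bash
cat > chk.py <<'E'
from h import *
import sys
s=arm.read_state(); t=s["ft_torque"][2]
print("yaw %.4f Tz %.3f F %s pos %s q7 %.2f"%(s["ee_rot"][2],t,s["ft_force"].round(1),s["ee_pos"].round(4),s["qpos"][6]))
sys.exit(t>float(sys.argv[1]))
E
python3 -m creep '[{"delta_pos":[0,0,-0.0005],"roll":0,"grip":0.005},{"delta_pos":[0,0,-0.0009],"roll":0,"grip":0.005}]' >/dev/null; python3 chk.py 1
python3 -m creep '[{"delta_pos":[0,0,0],"roll":0.03,"grip":0.005},{"delta_pos":[0,0,0],"roll":0.06,"grip":0.005},{"delta_pos":[0,0,0],"roll":0.06,"grip":0.005}]' >/dev/null; python3 chk.py 0.16 &&
python3 -m creep '[{"delta_pos":[0,0,0],"roll":0.03,"grip":0.005},{"delta_pos":[0,0,0],"roll":0.06,"grip":0.005},{"delta_pos":[0,0,0],"roll":0.06,"grip":0.005}]' >/dev/null; python3 chk.py 0.16 &&
python3 -m creep '[{"delta_pos":[0,0,0],"roll":0.03,"grip":0.005},{"delta_pos":[0,0,0],"roll":0.06,"grip":0.005},{"delta_pos":[0,0,0],"roll":0.06,"grip":0.005}]' >/dev/null; python3 chk.py 0.16
```

```text
yaw 2.7527 Tz -0.035 F [2.2 1.3 3.4] pos [0.5158 0.2069 0.1027] q7 0.29
yaw 2.6918 Tz -0.013 F [1.5 0.8 7.7] pos [0.5157 0.2068 0.1027] q7 0.23
yaw 2.6918 Tz -0.013 F [1.5 0.8 7.7] pos [0.5157 0.2068 0.1027] q7 0.23
yaw 2.6918 Tz -0.013 F [1.5 0.8 7.7] pos [0.5157 0.2068 0.1027] q7 0.23False
False
False
False
```

```bash
sed -i 's/sys.exit(t>/sys.exit(int(t>/; s/argv\[1\]))/argv[1])))/' chk.py
python3 -m creep '[{"delta_pos":[0,0,0],"roll":0.03,"grip":0.005},{"delta_pos":[0,0,0],"roll":0.06,"grip":0.005},{"delta_pos":[0,0,0],"roll":0.06,"grip":0.005}]' >/dev/null && python3 chk.py 0.16 &&
python3 -m creep '[{"delta_pos":[0,0,0],"roll":0.03,"grip":0.005},{"delta_pos":[0,0,0],"roll":0.06,"grip":0.005},{"delta_pos":[0,0,0],"roll":0.06,"grip":0.005}]' >/dev/null && python3 chk.py 0.16 &&
python3 -m creep '[{"delta_pos":[0,0,0],"roll":0.03,"grip":0.005},{"delta_pos":[0,0,0],"roll":0.06,"grip":0.005},{"delta_pos":[0,0,0],"roll":0.06,"grip":0.005}]' >/dev/null && python3 chk.py 0.16
```

```text
yaw 2.6318 Tz 0.055 F [1.8 1.3 6.2] pos [0.5157 0.2068 0.1027] q7 0.18
yaw 2.5717 Tz 0.073 F [3.2 0.2 5.5] pos [0.5161 0.2069 0.1027] q7 0.13
yaw 2.5118 Tz 0.111 F [2.9 0.8 4.8] pos [0.5161 0.2069 0.1027] q7 0.08
```

```bash
python3 -m creep '[{"delta_pos":[0,0,0],"roll":0.03,"grip":0.005},{"delta_pos":[0,0,0],"roll":0.06,"grip":0.005},{"delta_pos":[0,0,0],"roll":0.06,"grip":0.005}]' >/dev/null && python3 chk.py 0.15 &&
python3 -m creep '[{"delta_pos":[0,0,0],"roll":0.03,"grip":0.005},{"delta_pos":[0,0,0],"roll":0.06,"grip":0.005},{"delta_pos":[0,0,0],"roll":0.06,"grip":0.005}]' >/dev/null && python3 chk.py 0.15 &&
python3 -m creep '[{"delta_pos":[0,0,0],"roll":0.03,"grip":0.005},{"delta_pos":[0,0,0],"roll":0.06,"grip":0.005},{"delta_pos":[0,0,0],"roll":0.06,"grip":0.005}]' >/dev/null && python3 chk.py 0.15 &&
python3 -m creep '[{"delta_pos":[0,0,0],"roll":0.03,"grip":0.005},{"delta_pos":[0,0,0],"roll":0.06,"grip":0.005},{"delta_pos":[0,0,0],"roll":0.06,"grip":0.005}]' >/dev/null && python3 chk.py 0.15
```

```text
yaw 2.4519 Tz 0.183 F [ 2.6 -0.1  6.1] pos [0.516  0.2068 0.1027] q7 0.03
```

```bash
python3 -m creep '[{"delta_pos":[0,0,0],"roll":0,"grip":0.005},{"delta_pos":[0,0,0],"roll":0,"grip":0.005}]' >/dev/null && python3 chk.py 0.15
python3 -m creep '[{"delta_pos":[0,0,0],"roll":0.02,"grip":0.005},{"delta_pos":[0,0,0],"roll":0.04,"grip":0.005},{"delta_pos":[0,0,0],"roll":0.04,"grip":0.005}]' >/dev/null ; python3 chk.py 0.15
python3 - <<'E'
from h import *
im2=arm.snapshot("top");im=arm.snapshot("side")
cv2.imwrite("pics/j1.png",np.hstack([crop(im[:,:,::-1],230,270,120,150,3.3),crop(im2[:,:,::-1],170,200,120,150,3.3)]))
E
```

```text
yaw 2.4523 Tz 0.188 F [3.1 1.2 6.2] pos [0.516  0.2068 0.1027] q7 0.03
yaw 2.4120 Tz 0.154 F [2.9 1.2 6.3] pos [0.516  0.2068 0.1027] q7 0.00
```

View pics/j1.png

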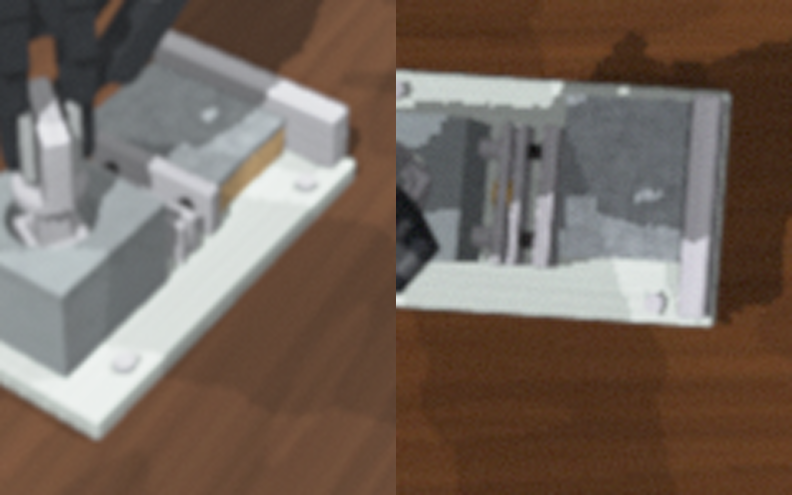

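No clear rise yet (0.15 to 0.19, noisy): the pad lies close to the block in the crops (around (195,190) side, (545,195) top). I'll average readings and continue in small steps.

```bash
cat > chk.py <<'E'
from h import *
import sys
T=[];F=[]
for i in range(4):
    s=arm.read_state(); T.append(s["ft_torque"][2]); F.append(s["ft_force"])
    if i<3: arm.snapshot("top")
t=np.mean(T)
print("t %.2f yaw %.4f Tz %.3f (sd %.3f) F %s q7 %.2f"%(s["time"],s["ee_rot"][2],t,np.std(T),np.mean(F,0).round(1),s["qpos"][6]))
sys.exit(int(t>float(sys.argv[1])))
E
python3 chk.py 0.19
python3 -m creep '[{"delta_pos":[0,0,0],"roll":0.02,"grip":0.005},{"delta_pos":[0,0,0],"roll":0.04,"grip":0.005},{"delta_pos":[0,0,0],"roll":0.04,"grip":0.005}]' >/dev/null && python3 chk.py 0.18 &&
python3 -m creep '[{"delta_pos":[0,0,0],"roll":0.02,"grip":0.005},{"delta_pos":[0,0,0],"roll":0.04,"grip":0.005},{"delta_pos":[0,0,0],"roll":0.04,"grip":0.005}]' >/dev/null && python3 chk.py 0.18 &&
python3 -m creep '[{"delta_pos":[0,0,0],"roll":0.02,"grip":0.005},{"delta_pos":[0,0,0],"roll":0.04,"grip":0.005},{"delta_pos":[0,0,0],"roll":0.04,"grip":0.005}]' >/dev/null && python3 chk.py 0.18
```

```text
t 14.93 yaw 2.4122 Tz 0.136 (sd 0.025) F [2.6 0.6 5.9] q7 0.00
t 15.45 yaw 2.3723 Tz 0.151 (sd 0.008) F [2.4 0.5 6.3] q7 -0.03
t 15.97 yaw 2.3322 Tz 0.162 (sd 0.036) F [1.9 0.6 6.2] q7 -0.07
t 16.50 yaw 2.2922 Tz 0.197 (sd 0.040) F [ 2.1 -0.2  6.5] q7 -0.10
```

```bash
sed -i 's/range(4)/range(8)/; s/i<3/i<7/' chk.py; python3 chk.py 1
python3 -m creep '[{"delta_pos":[0,0,0],"roll":0.015,"grip":0.005},{"delta_pos":[0,0,0],"roll":0.03,"grip":0.005},{"delta_pos":[0,0,0],"roll":0.03,"grip":0.005}]' >/dev/null && python3 chk.py 0.18
```

```text
t 16.85 yaw 2.2923 Tz 0.200 (sd 0.038) F [2.3 0.2 6.3] q7 -0.10
t 17.57 yaw 2.2622 Tz 0.173 (sd 0.019) F [2.4 0.3 6.6] q7 -0.12
```

```bash
python3 -m creep '[{"delta_pos":[0,0,0],"roll":0.015,"grip":0.005},{"delta_pos":[0,0,0],"roll":0.03,"grip":0.005},{"delta_pos":[0,0,0],"roll":0.03,"grip":0.005}]' >/dev/null && python3 chk.py 0.2 &&
python3 -m creep '[{"delta_pos":[0,0,0],"roll":0.015,"grip":0.005},{"delta_pos":[0,0,0],"roll":0.03,"grip":0.005},{"delta_pos":[0,0,0],"roll":0.03,"grip":0.005}]' >/dev/null && python3 chk.py 0.2 &&
python3 -m creep '[{"delta_pos":[0,0,0],"roll":0.015,"grip":0.005},{"delta_pos":[0,0,0],"roll":0.03,"grip":0.005},{"delta_pos":[0,0,0],"roll":0.03,"grip":0.005}]' >/dev/null && python3 chk.py 0.2
```

```text
t 18.30 yaw 2.2322 Tz 0.196 (sd 0.033) F [ 2.  -0.   6.4] q7 -0.15
t 19.02 yaw 2.2022 Tz 0.171 (sd 0.030) F [1.8 0.3 6.5] q7 -0.17
t 19.75 yaw 2.1722 Tz 0.169 (sd 0.025) F [ 1.9 -0.2  6.6] q7 -0.20
```

Torque has plateaued around 0.17-0.2, so it's ambiguous. I'll look at the pad/block/fence gaps, rectified into the jig frame, at the start and now.

```bash
cat > rect.py <<'E'
from h import *
def rect(im,z=.036):
    S=np.array([.516,.2064]);a=np.radians(-94.4);u=np.array([np.cos(a),np.sin(a)]);v=np.array([-u[1],u[0]])
    # along u: 20..165 mm from socket, across v: -45..45
    src=[];dst=[]
    for i,(du,dv) in enumerate([(.03,.045),(.15,.045),(.15,-.045),(.03,-.045)]):
        P=np.r_[S+u*du+v*dv,z]; src.append(proj("top",P)); dst.append([(du-.03)*6400,(.045-dv)*3000])
    M=cv2.getPerspectiveTransform(np.float32(src),np.float32(dst))
    return cv2.warpPerspective(im,M,(768,270),flags=cv2.INTER_CUBIC)
E
python3 - <<'E'
from rect import *
im=np.mean([arm.snapshot("top").astype(float) for _ in range(4)],0).astype(np.uint8)[:,:,::-1]
cv2.imwrite("pics/top2.png",im)
a=rect(cv2.imread("pics/top0.png"));b=rect(im)
cv2.imwrite("pics/r1.png",np.vstack([a,b]))
E
```

```text
(no output)
```

View pics/r1.png

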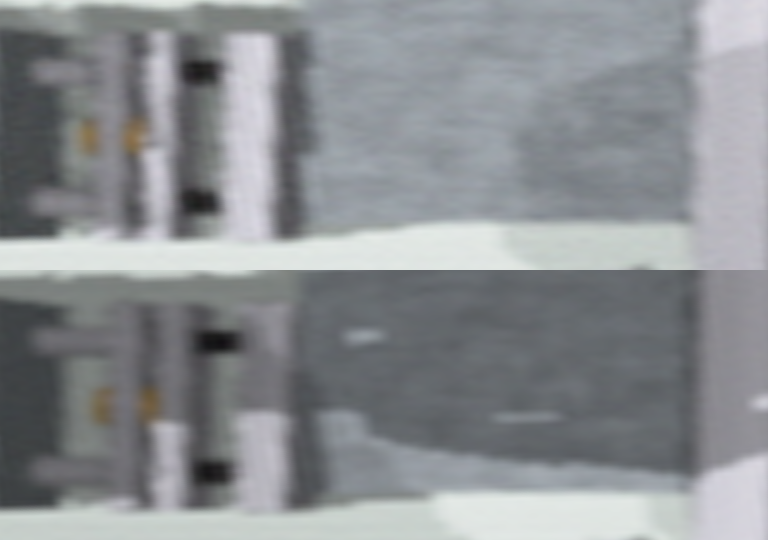

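```bash
cat > st.py <<'E'
from rect import *
# moving torque reading, settled mean, and pad / carrier shift since top2 (mm)
s=arm.read_state(); m=s["ft_torque"][2]; T=[];I=[]
for i in range(8):
    I.append(arm.snapshot("top").astype(float)); T.append(arm.read_state()["ft_torque"][2])
im=np.mean(I,0).astype(np.uint8)[:,:,::-1]
g=lambda x:np.float32(cv2.cvtColor(rect(x),cv2.COLOR_BGR2GRAY))
a,b=g(cv2.imread("pics/top2.png")),g(im); o=[]
for x0,x1,y0,y1 in[(100,195,40,230),(225,305,40,230),(655,720,30,200)]:
    p=a[y0:y1,x0:x1]; r=cv2.matchTemplate(b[y0:y1,x0-12:x1+24],p,cv2.TM_CCOEFF_NORMED)[0]
    k=int(np.argmax(r)); d=0
    if 0<k<len(r)-1: d=.5*(r[k-1]-r[k+1])/(r[k-1]-2*r[k]+r[k+1])
    o.append(round((k+d-12)/6.4,2))
s=arm.read_state()
print("t %.2f yaw %.4f moving %.3f settled %.3f sd %.3f | carrier,pad,fence shift mm %s F %s q7 %.2f"%(s["time"],s["ee_rot"][2],m,np.mean(T),np.std(T),o,s["ft_force"].round(1),s["qpos"][6]))
E
python3 -m creep '[{"delta_pos":[0,0,0],"roll":0.02,"grip":0.005},{"delta_pos":[0,0,0],"roll":0.04,"grip":0.005}]' >/dev/null && python3 st.py; python3 -m creep '[{"delta_pos":[0,0,0],"roll":0.02,"grip":0.005},{"delta_pos":[0,0,0],"roll":0.04,"grip":0.005}]' >/dev/null && python3 st.py
```

```text
t 20.60 yaw 2.1322 moving 0.143 settled 0.169 sd 0.024 | carrier,pad,fence shift mm [np.float32(0.23), np.float32(0.19), np.float32(-0.0)] F [ 1.5 -0.3  6.1] q7 -0.23
t 21.25 yaw 2.0922 moving 0.236 settled 0.165 sd 0.026 | carrier,pad,fence shift mm [np.float32(0.46), np.float32(0.41), np.float32(-0.02)] F [ 0.6 -0.6  8.1] q7 -0.27
```

The image tracking works well: carrier and pad still move together, so it is running free. The carrier-minus-pad difference gives the spring compression at 10 N/mm.

```bash
python3 -m creep '[{"delta_pos":[0,0,0],"roll":0.02,"grip":0.005},{"delta_pos":[0,0,0],"roll":0.04,"grip":0.005}]' >/dev/null && python3 st.py; python3 -m creep '[{"delta_pos":[0,0,0],"roll":0.02,"grip":0.005},{"delta_pos":[0,0,0],"roll":0.04,"grip":0.005}]' >/dev/null && python3 st.py;python3 -m creep '[{"delta_pos":[0,0,0],"roll":0.02,"grip":0.005},{"delta_pos":[0,0,0],"roll":0.04,"grip":0.005}]' >/dev/null && python3 st.py
```

```text
t 21.90 yaw 2.0523 moving 0.217 settled 0.182 sd 0.026 | carrier,pad,fence shift mm [np.float32(0.73), np.float32(0.62), np.float32(-0.03)] F [1.  0.6 7.1] q7 -0.30
t 22.55 yaw 2.0122 moving 0.177 settled 0.159 sd 0.032 | carrier,pad,fence shift mm [np.float32(1.01), np.float32(0.89), np.float32(-0.1)] F [ 1.4 -0.9  7.3] q7 -0.33
t 23.20 yaw 1.9722 moving 0.216 settled 0.173 sd 0.024 | carrier,pad,fence shift mm [np.float32(1.25), np.float32(0.99), np.float32(-0.1)] F [ 1.3 -0.2  6.7] q7 -0.37
```

```bash
sed -i 's/range(8)/range(6)/' st.py
python3 -m creep '[{"delta_pos":[0,0,0],"roll":0.02,"grip":0.005},{"delta_pos":[0,0,0],"roll":0.04,"grip":0.005}]' >/dev/null && python3 st.py; python3 -m creep '[{"delta_pos":[0,0,0],"roll":0.02,"grip":0.005},{"delta_pos":[0,0,0],"roll":0.04,"grip":0.005}]' >/dev/null && python3 st.py
```

```text
t 23.75 yaw 1.9322 moving 0.211 settled 0.157 sd 0.027 | carrier,pad,fence shift mm [np.float32(1.5), np.float32(1.2), np.float32(-0.17)] F [1.2 0.5 8.1] q7 -0.40
t 24.30 yaw 1.8922 moving 0.196 settled 0.192 sd 0.020 | carrier,pad,fence shift mm [np.float32(1.69), np.float32(1.27), np.float32(-0.19)] F [ 1.5 -0.3  8. ] q7 -0.43
```

```bash
python3 -m creep '[{"delta_pos":[0,0,0],"roll":0.02,"grip":0.005},{"delta_pos":[0,0,0],"roll":0.04,"grip":0.005}]' >/dev/null && python3 st.py; python3 -m creep '[{"delta_pos":[0,0,0],"roll":0.02,"grip":0.005},{"delta_pos":[0,0,0],"roll":0.04,"grip":0.005}]' >/dev/null && python3 st.py
```

```text
t 24.85 yaw 1.8523 moving 0.203 settled 0.193 sd 0.032 | carrier,pad,fence shift mm [np.float32(1.89), np.float32(1.34), np.float32(-0.24)] F [1.5 0.1 9.2] q7 -0.47
t 25.40 yaw 1.8122 moving 0.232 settled 0.202 sd 0.037 | carrier,pad,fence shift mm [np.float32(2.09), np.float32(1.37), np.float32(-0.35)] F [ 0.9 -0.8  7.9] q7 -0.50
```

The pad has almost stopped while the carrier moves on, and the moment is rising: clamping began near yaw 1.93.

```bash
python3 -m creep '[{"delta_pos":[0,0,0],"roll":0.02,"grip":0.005},{"delta_pos":[0,0,0],"roll":0.04,"grip":0.005}]' >/dev/null && python3 st.py; python3 -m creep '[{"delta_pos":[0,0,0],"roll":0.02,"grip":0.005},{"delta_pos":[0,0,0],"roll":0.03,"grip":0.005}]' >/dev/null && python3 st.py
```

```text
t 25.95 yaw 1.7722 moving 0.272 settled 0.228 sd 0.024 | carrier,pad,fence shift mm [np.float32(2.32), np.float32(1.49), np.float32(-0.43)] F [ 0.8 -0.   8.8] q7 -0.53
t 26.50 yaw 1.7423 moving 0.239 settled 0.246 sd 0.013 | carrier,pad,fence shift mm [np.float32(2.51), np.float32(1.58), np.float32(-0.44)] F [ 0.9 -0.1  7.2] q7 -0.56
```

Moment up by 0.08 N m (about 13 N) and 0.19 rad past contact (about 11 N): snug. Releasing and withdrawing straight up.

```bash
python3 -m creep '[{"delta_pos":[0,0,0],"roll":0,"grip":0.02},{"delta_pos":[0,0,0],"roll":0,"grip":0.03},{"delta_pos":[0,0,0],"roll":0,"grip":0.04},{"delta_pos":[0,0,0],"roll":0,"grip":0.05},{"delta_pos":[0,0,0],"roll":0,"grip":0.05},{"delta_pos":[0,0,0],"roll":0,"grip":0.05}]'
python3 -m creep '[{"delta_pos":[0,0,-0.01],"roll":0,"grip":0.05},{"delta_pos":[0,0,-0.03],"roll":0,"grip":0.05},{"delta_pos":[0,0,-0.06],"roll":0,"grip":0.05},{"delta_pos":[0,0,-0.1],"roll":0,"grip":0.05},{"delta_pos":[0,0,-0.13],"roll":0,"grip":0.05},{"delta_pos":[0,0,-0.15],"roll":0,"grip":0.05},{"delta_pos":[0,0,-0.15],"roll":0,"grip":0.05}]'
python3 - <<'E'
from h import *
im=arm.snapshot("side");im2=arm.snapshot("top")
cv2.imwrite("pics/e1.png",np.hstack([crop(im[:,:,::-1],190,250,160,150,2.5),crop(im2[:,:,::-1],130,190,160,150,2.5)]))
E
```

```text
time: 27.25
ee_pos: [0.5157, 0.2069, 0.1024]
ee_rot: [-3.141, 0.0, 1.743]
ft_force: [-0.4, -0.6, 0.0]
gripper_width: 0.0501
finger_force: 0.0
time: 28.12
ee_pos: [0.5165, 0.2075, 0.2545]
ee_rot: [3.138, -0.001, 1.743]
ft_force: [1.0, 0.0, -0.4]
gripper_width: 0.05
finger_force: 0.0
```

View pics/e1.png

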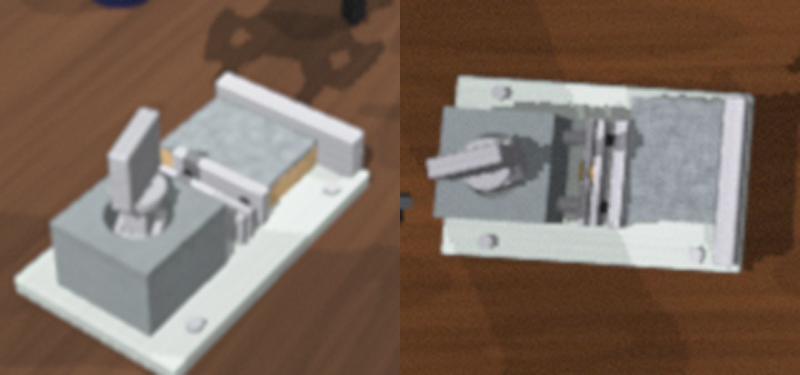

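The side crop shows the key standing upright in the head at (135,170). The block lies flat between the jaw and fence, and the top crop shows it square to the fence at (725,180), with the gripper clear. Handing in.

```bash
python3 -c "
from workcell import arm
print(arm.finish_job())"
```

```text
the job is handed in; nothing more can be done
None
```

I handed the job in at about 28 s, and no verdict came back: the key is fully home and left standing in the socket, and the block is against the fence at an estimated 11–13 N (from the rise in turning resistance and the turn past contact, not measured directly).

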